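# Feel along a fresh weld and stop on its end crater

### The job

Check the fresh L-shaped weld on the blue post foot by touch: come straight down with a fingertip on the end with the yellow paint stroke and run it lightly along the bright bead, round its corner, to the dark crater at the other end, without lifting off on the way. Finish while holding it there, still resting lightly on the crater end so the welder sees where to fill. Do not press hard, shove or lift the foot, and leave the things around it where they are.

Things in the scene. Friction and masses are not known exactly. Their poses are not given: they have to be found in the camera images.
- foot: Heavy (4 kg) rigid steel post foot, loose, flat on the table. Blue base plate 240 (x) x 180 (y) x 10 mm; centred on it a dark doubler plate 160 x 100 mm, top at 18 mm; in the middle a tube, diameter 48, rim at 60 mm. A bright weld bead 10 mm wide, crest level at 21 mm, runs in an L along the doubler's -y edge, then its +x edge. Origin: centre of the underside; z up. Dark corner spots: bolt holes.
- weld_start (a point): on the bead's crest at its first end, where a yellow paint stroke 30 x 7 mm on the blue plate points at it (foot frame: -74, -52, 21 mm). The crest is 3 mm proud of the doubler, 11 mm above the blue plate; come down to it from straight above, not sweeping low over the rest of the bead
- weld_corner (a point): point on the bead's crest where the L turns (foot frame: 82, -52, 21 mm)
- weld_end (a point): on the bead's crest at its other end, in a dark crater 6 mm across (foot frame: 82, 44, 21 mm)
- bead1: first 12 mm of the bead, beginning at the first end; part of the foot. Origin: middle of this length, on the crest (foot frame: -68, -52, 21 mm)
- bead2: 12 mm of the same bead farther along; origin at its middle on the crest (foot frame: -22, -52, 21 mm)
- bead3: 12 mm of the same bead farther along; origin at its middle on the crest (foot frame: 24, -52, 21 mm)
- bead4: 12 mm of the same bead just before the corner; origin at its middle on the crest (foot frame: 66, -52, 21 mm)
- bead5: 12 mm of the same bead after the corner, on the short leg; origin at its middle on the crest (foot frame: 82, -16, 21 mm)
- bead6: last 12 mm of the bead, with the crater; origin at its middle on the crest (foot frame: 82, 38, 21 mm)
- step_block: black steel clamping step block, 100 x 32 mm, stairs rising along its x to 54 mm; stands beside the foot; not to be moved. Origin: centre of its underside
- can: small round can, 60 mm diameter, 100 mm tall, standing beside the foot; not to be moved. Origin: centre of its underside
- hammer: hammer 240 mm long lying along its x beside the foot; not to be moved. Origin: centre of its underside
- spanner: steel spanner 190 mm long lying along its x beside the foot; not to be moved. Origin: centre of its underside

How it is judged:
On the way, in this order (a step that is already met when the one before it is completed fails the run):
1. a fingertip touches the first end of the bead, by the yellow stroke (contact force between the fingers and bead1 above 0.1 N), for 0.04 s.
2. a fingertip comes to the second of six places along the bead (contact force between the fingers and bead2 above 0.1 N), for 0.04 s.
3. a fingertip comes to the third place (contact force between the fingers and bead3 above 0.1 N), for 0.04 s.
4. a fingertip comes to the fourth place, just before the corner (contact force between the fingers and bead4 above 0.1 N), for 0.04 s.
5. a fingertip comes to the fifth place, past the corner (contact force between the fingers and bead5 above 0.1 N), for 0.04 s.
6. a fingertip comes to the end with the crater (contact force between the fingers and bead6 above 0.1 N), for 0.04 s.
At the end, for the whole second after the job is handed in: After touching the bead at six places in order from the yellow stroke to the crater, a fingertip rests on the last 12 mm of the bead (more than 0.1 N on it, less than 25 N on the foot) through the last second; the foot lies flat and still within 20 mm of where it was (contact force between the fingers and bead6 above 0.1 N and contact force between the fingers and foot below 25 N and distance of foot from where it was at the start of the episode below 0.02 m and angle between foot's own z axis and vertical below 0.05 rad and linear speed of foot below 0.01 m/s); the arm keeps its last pose, push and grip.
It fails at once if the fingers press on the foot with more than 35 N (contact force between the fingers and foot above 35 N).
It fails at once if the foot is shoved by more than 20 mm, lifted or tipped (distance of foot from where it was at the start of the episode above 0.02 m or height (world z) of foot above 0.01 m or angle between foot's own z axis and vertical above 0.1 rad).
It fails at once if the step block, can, hammer or spanner is moved by more than 25 mm (distance of any of step_block, can, hammer, spanner from where it was at the start of the episode above 0.025 m).
It fails at once if the hand lifts off, or comes down, over the middle of the bead (fingertips 15 to 45 mm above it, away from its ends) (z of the grasp point in the frame of foot between 0.055 and 0.085 m and ((x of the grasp point in the frame of foot between -0.04 and 0.08 m and y of the grasp point in the frame of foot between -0.067 and -0.037 m) or (x of the grasp point in the frame of foot between 0.067 and 0.097 m and y of the grasp point in the frame of foot between -0.06 and 0.01 m))).
It also fails if it takes over 64 s, if anything falls off the work surface, if the arm or the gripper's body presses on something with over 40 N, if the wrist force passes 120 N, or if a joint passes its speed limit or range.

### The arm

A 6-joint arm with a two-finger parallel gripper is mounted at the origin on the work surface. World frame = base frame: x ahead of the robot, y to its left, z up, the work surface at z = 0. Lengths are in m, angles in rad, forces in N, time in s.
With the tool pointing down it reaches from about 0.325 to 0.9 m from the base axis. Payload 6.1 kg.
Tool frame: the origin (TCP) lies at the very end of the fingers, on their centre line; the grasp point (between the pads) lies 19 mm behind it; y points along the fingers, x is the direction in which the jaws open and shut, and the axes are right-handed (so a half turn about y gives the same grasp; the last joint's range is limited). The gripper opens to 87 mm and grips with 3 to 60 N. Pads are 19 mm wide; open, the fingers measure 117 mm over their backs; the gripper's body (75 mm by 190 mm) begins 51 mm behind the grasp point.
Start: joints at [1.146, 0.22, 1.526, -0, 1.395, -0.126], TCP at [0.184, 0.597, 0.223] pointing down, gripper open.
Joint ranges: [-2.98, 2.98], [-0.91, 2.08], [0.09, 2.57], [-1.24, 4.39], [0.2, 2.65], [-2.68, 2.68]. Speed limits (rad/s): [2.57, 2.57, 3.01, 3.14, 3.14, 3.14].

### API

Orientations are given as [roll, pitch, yaw] about the fixed x, y, z axes, in that order (R = Rz(yaw) Ry(pitch) Rx(roll)).
In Python, from workcell import bot, eyes gives the robot as it stands.
- The arm moves only by the tool move_arm, never from a script. Its argument "commands" is a list of rows, each an object of numbers: "grip": the finger opening in cm, from 0 to 8.7; "tx", "ty", "tz": the shift along the tool's x, y, z in cm; "turn": the turn about the tool's y in rad. In form: [{"grip": .., "tx": .., "ty": .., "tz": .., "turn": ..}, ...]. A call has 1 to 12 rows; each row shifts and turns the pose as measured when the row begins, along the tool's axes as they then stand; what a row does not reach is not made up. A row lasts 1/12 s, in which the tool goes at most 41.7 mm and 7.16 degrees, less where a joint would pass 70% of its speed; a pose out of reach is approached as far as the arm can. A call is refused whole if a number of a shift passes 4.17 or a number of a turn 0.125, either way. A call with a gripper value outside its range is refused whole. The fingers move at their own pace and stop on an object; "squeeze" is the grip in N (left out, the last holds). Time passes only in rows, so rows that do not move let the fingers close. It gives the time, the measured TCP pose, the force and the opening at its end, in the units of the state.
- bot.get_obs(): the state, without advancing time (a new reading comes with each control period).
- eyes.camera(name): name is "scene" or "top" or "wrist"; returns (picture, depth): 400x640x3 uint8, red, green, blue; 400x640 float32, m along the optical axis (not along the pixel's ray), 0 where there is no reading.
- eyes.camera_params(name): a dict with "K" (3x3 intrinsics, pixels), "dist" ([k1, k2, p1, p2, k3] as OpenCV has them; the pictures are not rectified), "R" (3x3) and "t" (3): a world point X has camera coordinates R X + t. Camera axes: x right, y down, z forward; pixel columns grow to the right and rows downward; lengths in m; the calibration is good to about 2 mm. A picture is of the moment at which its call begins: read the wrist's pose just before it. camera_params takes no time and is no camera call; for the wrist camera it gives the pose at the moment of the call.
- bot.finish_job(): hands the job in, once; it reports no verdict.
The state is a dict: "time": time; "joint_pos": joint angles; "dq": joint speeds; "joint_torque": joint torques, N m; "eef_pos": TCP position; "ee_rot": TCP orientation; "ft_force": force on the tool from outside, world axes, zero at the start; "moment": the same for the moment, N m; "gripper_width": opening from 0.0 (shut) to 1.0 (fully open).
Only numpy, scipy, OpenCV 4.12 (cv2) and the standard library are available. Lean on these libraries where they do the work, as an engineer would, in place of code of your own. Each camera call takes 0.05 s, during which the arm holds its last target.

## Working session

There is one attempt and no reset: what is moved stays moved. The work goes in short steps, Python scripts to look and compute and a tool call to move; the robot and the scene stay as the last step left them, time stands still between calls to the robot, and variables do not carry over. Pictures are saved under pics/ and viewed, and the job is handed in when it is done.

Besides the shell and the picture viewer there is one more tool, called after ">>>" in YAML: its name, and indented under it one key for each argument. move_arm: Moves the arm, as the interface text tells. Its arguments: {"type":"object","properties":{"commands":{"type":"array"},"squeeze":{"type":"number"}},"required":["commands"]}

```bash
mkdir -p pics; ls; python3 - <<'E'
from workcell import bot, eyes
import cv2,numpy as np
o=bot.get_obs();print({k:np.round(v,3).tolist() for k,v in o.items()})
for n in("top","scene"):
    p,d=eyes.camera(n);cv2.imwrite(f"pics/{n}0.png",p[:,:,::-1]);np.save(f"{n}0.npy",d)
    c=eyes.camera_params(n);print(n,c)
E
```

```text
pics
{'time': 0.0, 'joint_pos': [1.146, 0.221, 1.528, 0.0, 1.395, -0.126], 'dq': [-0.001, -0.0, -0.001, -0.0, 0.001, 0.0], 'joint_torque': [0.002, -49.46, -38.739, 0.07, 0.057, -0.0], 'eef_pos': [0.184, 0.597, 0.221], 'ee_rot': [-1.571, 0.002, 1.272], 'ft_force': [0.569, -0.319, 0.002], 'moment': [0.041, -0.008, -0.024], 'gripper_width': 0.999}
top {'K': array([[496.20580614,   0.        , 328.23395972],
       [  0.        , 496.20580614, 195.66356326],
       [  0.        ,   0.        ,   1.        ]]), 'dist': array([-0.117887,  0.      ,  0.      ,  0.      ,  0.      ]), 'R': array([[ 0.0282692 , -0.99905505,  0.03301287],
       [-0.98709418, -0.03310814, -0.15668096],
       [ 0.1576259 , -0.02815756, -0.98709738]]), 't': array([0.02476907, 0.56825062, 1.07230942])}
scene {'K': array([[431.18119204,   0.        , 320.66899905],
       [  0.        , 431.18119204, 201.86231732],
       [  0.        ,   0.        ,   1.        ]]), 'dist': array([-0.02526893,  0.        ,  0.        ,  0.        ,  0.        ]), 'R': array([[-0.2496877 ,  0.96831895,  0.00380218],
       [ 0.65814248,  0.17258415, -0.73284595],
       [-0.71028482, -0.18048024, -0.68038398]]), 't': array([ 0.09418218, -0.33437289,  1.30873245])}
```

View pics/top0.png

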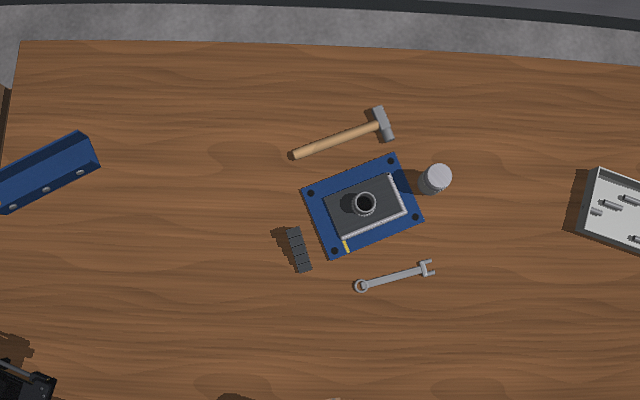

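View pics/scene0.png

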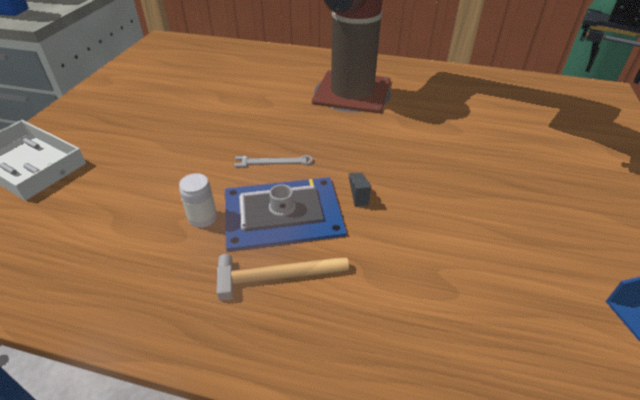

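The top view shows the foot's plate with corners near (300,188), (395,152), (424,220) and (328,260). The yellow stroke is near (346,245), the bead's corner near (406,211) and its end near (390,175). I'll enlarge that region.

```bash
python3 - <<'E'
import cv2
p=cv2.imread("pics/top0.png")[145:270,290:450]
cv2.imwrite("pics/top0c.png",cv2.resize(p,None,fx=5,fy=5,interpolation=cv2.INTER_CUBIC)[:600])
E
```

```text
(no output)
```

View pics/top0c.png

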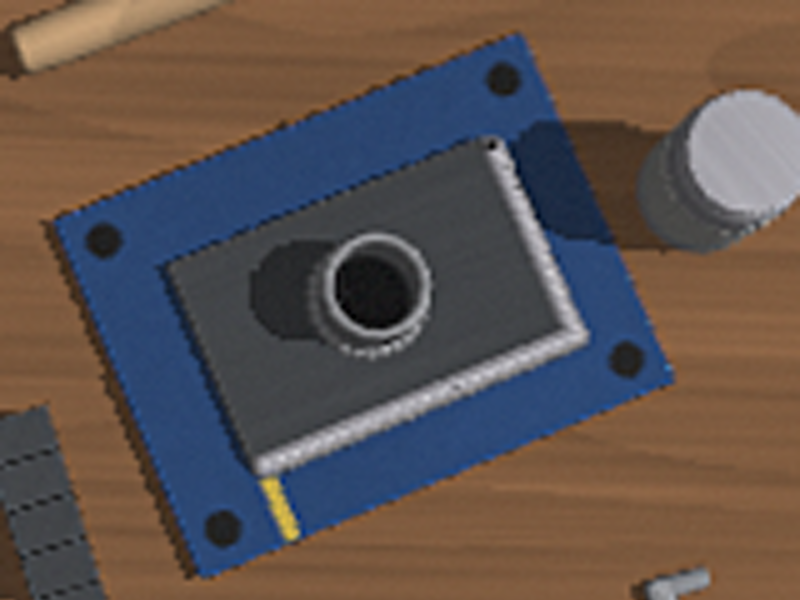

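```bash
cat > h.py <<'E'
import numpy as np, cv2
from scipy.optimize import least_squares
def proj(c,X):
    return cv2.projectPoints(np.float64(X),cv2.Rodrigues(c['R'])[0],c['t'],c['K'],c['dist'])[0][:,0]
def ray(c,uv,z):
    n=cv2.undistortPoints(np.float64(uv).reshape(-1,1,2),c['K'],c['dist'])[:,0]
    d=np.c_[n,np.ones(len(n))]@c['R']; o=-c['R'].T@c['t']
    return o+d*((z-o[2])/d[:,2])[:,None]
def F(p,X): 
    c,s=np.cos(p[2]),np.sin(p[2]); X=np.float64(X)
    return np.c_[p[0]+c*X[:,0]-s*X[:,1],p[1]+s*X[:,0]+c*X[:,1],X[:,2]]
def fit(c,uv,X,p0):
    r=least_squares(lambda p:(proj(c,F(p,X))-uv).ravel(),p0,x_scale=[.1,.1,1])
    return r.x,r.fun.reshape(-1,2)
E
python3 - <<'E'
from h import *
from workcell import eyes
c=eyes.camera_params("top")
uv=np.array([(53,221),(522,36),(673,378),(200,577),(263,466),(580,333),(491,146),(104,240),(503,79),(627,358),(222,527)],float)
uv=(uv+.5)/5-.5+[290,145]
X=np.array([(-120,90,10),(120,90,10),(120,-90,10),(-120,-90,10),(-74,-52,21),(82,-52,21),(82,44,21)])/1000
g=ray(c,uv[:7],0.015);print(g.round(3))
p,r=fit(c,uv[:7],X,[g[:4,0].mean(),g[:4,1].mean(),-1.2])
print(p,r.round(2)); print(F(p,X).round(4))
hb=ray(c,uv[7:],.01);print("holes",hb.round(4),hb.mean(0))
d=np.load("top0.npy")
for q in uv[4:7]:
  print(d[int(q[1]+.5),int(q[0]+.5)], (c['R']@ray(c,q,.021)[0]+c['t'])[2])
# can top / obstacles
print("can",ray(c,[[438,176]],.1),"spanner",ray(c,[[361,286],[430,266]],.01),"step",ray(c,[[293,228],[304,271]],.03),"hammer",ray(c,[[294,155],[383,123]],.02))
E
```

```text
[[ 0.586  0.107  0.015]
 [ 0.682 -0.111  0.015]
 [ 0.522 -0.183  0.015]
 [ 0.424  0.034  0.015]
 [ 0.476  0.007  0.015]
 [ 0.541 -0.139  0.015]
 [ 0.628 -0.096  0.015]]
[ 0.55396744 -0.03915742 -1.14914666] [[-0.11 -0.14]
 [ 0.07 -0.8 ]
 [ 0.72  0.63]
 [ 0.21  0.76]
 [ 0.05 -0.49]
 [-1.08  0.22]
 [ 0.16 -0.22]]
[[ 0.587   0.1072  0.01  ]
 [ 0.6852 -0.1118  0.01  ]
 [ 0.521  -0.1855  0.01  ]
 [ 0.4227  0.0335  0.01  ]
 [ 0.4762  0.0071  0.021 ]
 [ 0.5401 -0.1353  0.021 ]
 [ 0.6277 -0.096   0.021 ]]
holes [[ 0.5785  0.0829  0.01  ]
 [ 0.662  -0.1027  0.01  ]
 [ 0.5311 -0.162   0.01  ]
 [ 0.4475  0.0246  0.01  ]] [ 0.55476042 -0.03930672  0.01      ]
1.128635 1.126270385911829
1.146478 1.1406842411281608
1.1524594 1.1531232630364032
can [[ 0.60974534 -0.19415906  0.1       ]] spanner [[ 0.3676316  -0.03893185  0.01      ]
 [ 0.41670022 -0.19755526  0.01      ]] step [[0.49309077 0.11921758 0.03      ]
 [0.39772393 0.09111209 0.03      ]] hammer [[ 0.66426286  0.1240338   0.02      ]
 [ 0.750042   -0.08344525  0.02      ]]
```

>>> move_arm:
  commands:
    - {"grip": 0, "tx": 0, "ty": 0, "tz": 0, "turn": 0.12}
    - {"grip": 0, "tx": 0, "ty": 0, "tz": 0, "turn": 0.12}
    - {"grip": 0, "tx": 0, "ty": 0, "tz": 0, "turn": 0.12}
    - {"grip": 0, "tx": 0, "ty": 0, "tz": 0, "turn": 0.12}
    - {"grip": 0, "tx": 0, "ty": 0, "tz": 0, "turn": 0.12}
    - {"grip": 0, "tx": 0, "ty": 0, "tz": 0, "turn": 0.12}
    - {"grip": 0, "tx": 0, "ty": 0, "tz": 0, "turn": 0.12}
    - {"grip": 0, "tx": 0, "ty": 0, "tz": 0, "turn": 0.05}
    - {"grip": 0, "tx": 0, "ty": 0, "tz": 0, "turn": 0}
  squeeze: 10

```text
time: 0.85
eef_pos: [0.1823, 0.5936, 0.2154]
ee_rot: [-1.58, 0.009, 0.343]
ft_force: [0.3, -0.8, 0.2]
gripper_width: 0.401
```

```bash
cat >> h.py <<'E'
P=np.array([0.5545,-0.0392,-1.149])
def st(target=None):
    from workcell import bot
    from scipy.spatial.transform import Rotation as Ro
    o=bot.get_obs(); R=Ro.from_euler('xyz',o['ee_rot']).as_matrix(); e=np.array(o['eef_pos'])
    c,s=np.cos(P[2]),np.sin(P[2]); d=e-[P[0],P[1],0]
    print("t",round(float(o['time']),2),"tcp",e.round(4),"foot mm",(np.array([c*d[0]+s*d[1],-s*d[0]+c*d[1],d[2]])*1e3).round(1),"yaw err",round(o['ee_rot'][2]-(P[2]+np.pi/2),3),"rpy",np.round(o['ee_rot'],3),"F",np.round(o['ft_force'],2),"w",round(float(o['gripper_width']),3))
    if target is not None:
        w=F(P,[np.array(target)/1e3])[0]; print("target",w.round(4),"shift cm tx ty tz",((w-e)@R*100).round(2))
E
python3 -c "
from h import *
st((-71,-52,150))"
```

```text
t 0.85 tcp [0.1823 0.5936 0.2154] foot mm [-729.7  -80.5  215.4] yaw err -0.079 rpy [-1.58   0.009  0.343] F [ 0.33 -0.78  0.24] w 0.401
target [0.478  0.0043 0.15  ] shift cm tx ty tz [  8.09   7.06 -65.38]
```

>>> move_arm:
  commands:
    - {"tx": 0.4, "tz": -3.9}
    - {"tx": 0.4, "tz": -3.9}
    - {"tx": 0.4, "tz": -3.9}
    - {"tx": 0.4, "tz": -3.9}
    - {"tx": 0.4, "tz": -3.9}
    - {"tx": 0.4, "tz": -3.9}
    - {"tx": 0.4, "tz": -3.9}
    - {"tx": 0.4, "tz": -3.9}
    - {"tx": 0.4, "tz": -3.9}
    - {"tx": 0.4, "tz": -3.9}
    - {"tx": 0.4, "tz": -3.9}
    - {"tx": 0.4, "tz": -3.9}

```text
invalid input at $.commands[0]: expected keys grip, tx, ty, tz, turn
```

```bash
python3 -c "
from h import *
st((-71,-52,150))"
```

```text
t 0.85 tcp [0.1823 0.5936 0.2154] foot mm [-729.7  -80.5  215.4] yaw err -0.079 rpy [-1.58   0.009  0.343] F [ 0.33 -0.78  0.24] w 0.401
target [0.478  0.0043 0.15  ] shift cm tx ty tz [  8.09   7.06 -65.38]
```

>>> move_arm:
  commands:
    - {"grip": 0, "tx": 0.4, "ty": 0, "tz": -3.9, "turn": -0.07}
    - {"grip": 0, "tx": 0.4, "ty": 0, "tz": -3.9, "turn": 0}
    - {"grip": 0, "tx": 0.4, "ty": 0, "tz": -3.9, "turn": 0}
    - {"grip": 0, "tx": 0.4, "ty": 0, "tz": -3.9, "turn": 0}
    - {"grip": 0, "tx": 0.4, "ty": 0, "tz": -3.9, "turn": 0}
    - {"grip": 0, "tx": 0.4, "ty": 0, "tz": -3.9, "turn": 0}
    - {"grip": 0, "tx": 0.4, "ty": 0, "tz": -3.9, "turn": 0}
    - {"grip": 0, "tx": 0.4, "ty": 0, "tz": -3.9, "turn": 0}
    - {"grip": 0, "tx": 0.4, "ty": 0, "tz": -3.9, "turn": 0}
    - {"grip": 0, "tx": 0.4, "ty": 0, "tz": -3.9, "turn": 0}
    - {"grip": 0, "tx": 0.4, "ty": 0, "tz": -3.9, "turn": 0}
    - {"grip": 0, "tx": 0, "ty": 0, "tz": 0, "turn": 0}

```text
time: 1.85
eef_pos: [0.4022, 0.2036, 0.2128]
ee_rot: [-1.583, 0.015, 0.45]
ft_force: [0.2, 0.1, -0.2]
gripper_width: 0.004
```

```bash
python3 -c "
from h import *
st((-71,-52,150))"
```

```text
t 1.85 tcp [0.4022 0.2036 0.2128] foot mm [-283.9  -39.5  212.8] yaw err 0.028 rpy [-1.583  0.015  0.45 ] F [ 0.22  0.08 -0.2 ] w 0.004
target [0.478  0.0043 0.15  ] shift cm tx ty tz [ -1.76   6.57 -21.16]
```

>>> move_arm:
  commands:
    - {"grip": 0, "tx": -0.3, "ty": 0.4, "tz": -3.5, "turn": 0.03}
    - {"grip": 0, "tx": -0.3, "ty": 0.4, "tz": -3.5, "turn": 0}
    - {"grip": 0, "tx": -0.3, "ty": 0.4, "tz": -3.5, "turn": 0}
    - {"grip": 0, "tx": -0.3, "ty": 0.4, "tz": -3.5, "turn": 0}
    - {"grip": 0, "tx": -0.3, "ty": 0.4, "tz": -3.5, "turn": 0}
    - {"grip": 0, "tx": -0.3, "ty": 0.4, "tz": -3.0, "turn": 0}
    - {"grip": 0, "tx": 0, "ty": 0, "tz": 0, "turn": 0}
    - {"grip": 0, "tx": 0, "ty": 0, "tz": 0, "turn": 0}

```text
time: 2.52
eef_pos: [0.4728, 0.0011, 0.19]
ee_rot: [-1.581, 0.013, 0.432]
ft_force: [0.2, 1.2, -0.4]
gripper_width: 0.008
```

```bash
python3 - <<'E'
from h import *
st((-71,-52,100))
from workcell import eyes
p,d=eyes.camera("wrist");cv2.imwrite("pics/w1.png",p[:,:,::-1])
c=eyes.camera_params("wrist")
print(proj(c,F(P,np.array([(-74,-52,21),(82,-52,21),(82,44,21),(-120,-90,10),(-120,90,10)])/1e3)).round(1))
p,d=eyes.camera("top");cv2.imwrite("pics/t1.png",p[100:280,250:490,::-1].repeat(3,0).repeat(3,1))
E
```

```text
t 2.52 tcp [0.4728 0.0011 0.19  ] foot mm [-70.2 -58.  190. ] yaw err 0.01 rpy [-1.581  0.013  0.432] F [ 0.24  1.16 -0.36] w 0.008
target [0.478  0.0043 0.1   ] shift cm tx ty tz [0.72 8.99 0.16]
[[326.9 175. ]
 [324.5 303.6]
 [405.5 304.8]
 [290.9 128.8]
 [464.6 131.2]]
```

View pics/w1.png

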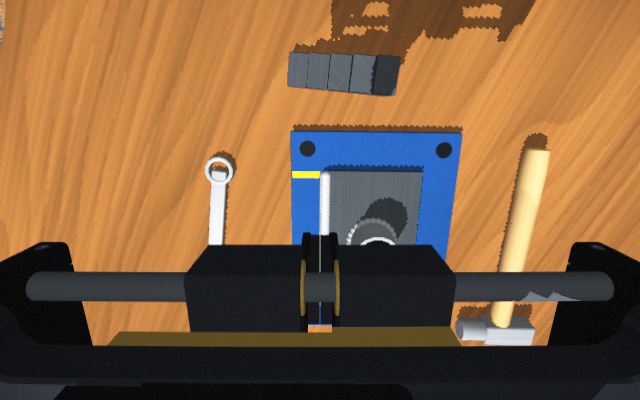

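View pics/t1.png

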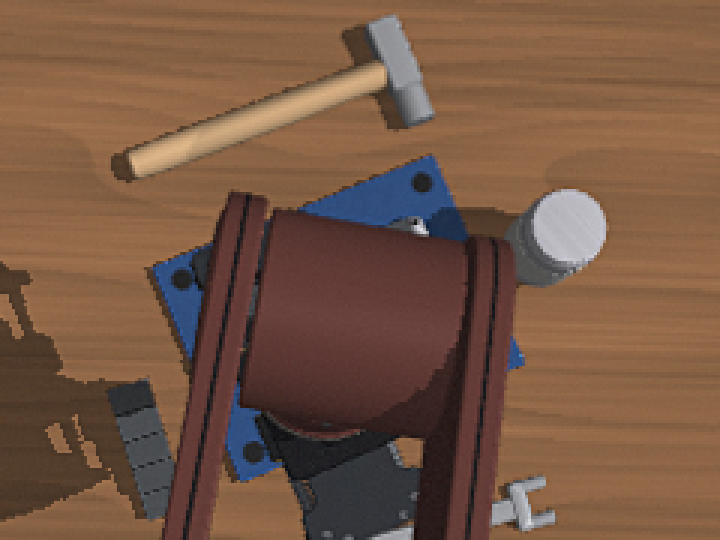

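The wrist view shows the bead start at (325,174) and the plate corners at (291,131) and (462,131). My fit predicts these to within about 2 mm. Next I go straight down.

>>> move_arm:
  commands:
    - {"grip": 0, "tx": 0.3, "ty": 2.5, "tz": 0.1, "turn": 0.01}
    - {"grip": 0, "tx": 0.3, "ty": 2.5, "tz": 0, "turn": 0}
    - {"grip": 0, "tx": 0.1, "ty": 2.5, "tz": 0, "turn": 0}
    - {"grip": 0, "tx": 0, "ty": 2.5, "tz": 0, "turn": 0}
    - {"grip": 0, "tx": 0, "ty": 1.5, "tz": 0, "turn": 0}
    - {"grip": 0, "tx": 0, "ty": 0.8, "tz": 0, "turn": 0}
    - {"grip": 0, "tx": 0, "ty": 0, "tz": 0, "turn": 0}

```text
time: 3.2
eef_pos: [0.4791, 0.0148, 0.0661]
ee_rot: [-1.584, 0.005, 0.44]
ft_force: [0.0, 0.1, -0.1]
gripper_width: 0.007
```

```bash
python3 - <<'E'
from h import *
st((-70,-52,30))
from workcell import eyes
p,d=eyes.camera("wrist");cv2.imwrite("pics/w2.png",p[:,:,::-1])
c=eyes.camera_params("wrist")
print(proj(c,F(P,np.array([(-74,-52,21),(82,-52,21),(82,44,21),(-120,-90,10),(-120,90,10)])/1e3)).round(1))
E
```

```text
t 3.2 tcp [0.4791 0.0148 0.0661] foot mm [-80.1 -46.7  66.1] yaw err 0.018 rpy [-1.584  0.005  0.44 ] F [ 0.    0.14 -0.12] w 0.007
target [0.4784 0.0034 0.03  ] shift cm tx ty tz [-0.53  3.62 -0.96]
[[310.6 227.6]
 [308.8 400.9]
 [423.3 402.5]
 [255.8 157.4]
 [519.4 162.7]]
```

View pics/w2.png

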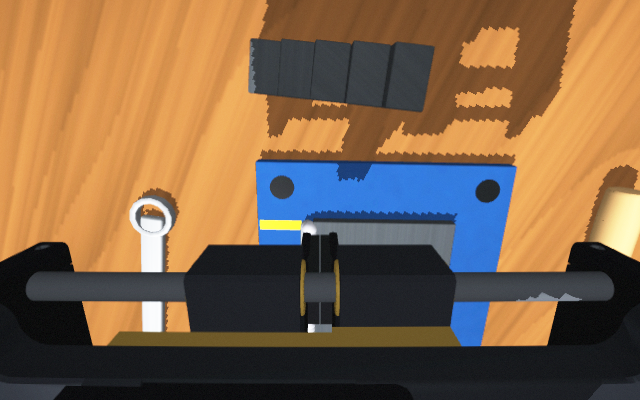

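>>> move_arm:
  commands:
    - {"grip": 0, "tx": -0.25, "ty": 0, "tz": -0.5, "turn": 0.015}
    - {"grip": 0, "tx": -0.2, "ty": 0.5, "tz": -0.4, "turn": 0}
    - {"grip": 0, "tx": 0, "ty": 0.6, "tz": 0, "turn": 0}
    - {"grip": 0, "tx": 0, "ty": 0.6, "tz": 0, "turn": 0}
    - {"grip": 0, "tx": 0, "ty": 0.5, "tz": 0, "turn": 0}
    - {"grip": 0, "tx": 0, "ty": 0.2, "tz": 0, "turn": 0}
    - {"grip": 0, "tx": 0, "ty": 0, "tz": 0, "turn": 0}

```text
time: 3.83
eef_pos: [0.4838, 0.0035, 0.0464]
ee_rot: [-1.589, -0.004, 0.425]
ft_force: [0.5, -0.5, -0.1]
gripper_width: 0.003
```

```bash
python3 - <<'E'
from h import *
st((-70,-52,22))
E
```

```text
t 3.83 tcp [0.4838 0.0035 0.0464] foot mm [-67.9 -47.   46.4] yaw err 0.003 rpy [-1.589 -0.004  0.425] F [ 0.47 -0.49 -0.12] w 0.003
target [0.4784 0.0034 0.022 ] shift cm tx ty tz [-0.51  2.44  0.26]
```

>>> move_arm:
  commands:
    - {"grip": 0, "tx": -0.4, "ty": 0.4, "tz": 0.2, "turn": 0}
    - {"grip": 0, "tx": -0.3, "ty": 0.6, "tz": 0.1, "turn": 0}
    - {"grip": 0, "tx": 0, "ty": 0.5, "tz": 0, "turn": 0}
    - {"grip": 0, "tx": 0, "ty": 0.2, "tz": 0, "turn": 0}
    - {"grip": 0, "tx": 0, "ty": 0, "tz": 0, "turn": 0}

```text
time: 4.25
eef_pos: [0.4752, 0.0031, 0.0273]
ee_rot: [-1.589, -0.004, 0.425]
ft_force: [0.9, -0.1, 1.3]
gripper_width: 0.003
```

```bash
python3 - <<'E'
from h import *
st((-70,-52,22))
E
```

```text
t 4.25 tcp [0.4752 0.0031 0.0273] foot mm [-71.1 -55.1  27.3] yaw err 0.003 rpy [-1.589 -0.004  0.425] F [ 0.9  -0.14  1.29] w 0.003
target [0.4784 0.0034 0.022 ] shift cm tx ty tz [ 0.3   0.53 -0.1 ]
```

>>> move_arm:
  commands:
    - {"grip": 0, "tx": 0.3, "ty": 0.2, "tz": 0, "turn": 0}
    - {"grip": 0, "tx": 0.1, "ty": 0.2, "tz": 0, "turn": 0}
    - {"grip": 0, "tx": 0, "ty": 0.15, "tz": 0, "turn": 0}

```text
time: 4.5
eef_pos: [0.4795, 0.0048, 0.0215]
ee_rot: [-1.589, -0.004, 0.425]
ft_force: [-1.0, 0.3, -0.0]
gripper_width: 0.004
```

```bash
python3 - <<'E'
from h import *
st((-70,-52,22))
E
```

```text
t 4.5 tcp [0.4795 0.0048 0.0215] foot mm [-70.9 -50.4  21.5] yaw err 0.003 rpy [-1.589 -0.004  0.425] F [-0.97  0.35 -0.04] w 0.004
target [0.4784 0.0034 0.022 ] shift cm tx ty tz [-0.16 -0.04 -0.09]
```

>>> move_arm:
  commands:
    - {"grip": 0, "tx": -0.1, "ty": 0.1, "tz": 0, "turn": 0}
    - {"grip": 0, "tx": 0, "ty": 0.1, "tz": 0, "turn": 0}

```text
time: 4.67
eef_pos: [0.4797, 0.0048, 0.0209]
ee_rot: [-1.589, -0.005, 0.425]
ft_force: [-8.7, -0.2, 17.5]
gripper_width: 0.001
```

```bash
python3 - <<'E'
from h import *
st((-70,-52,22))
E
```

```text
t 4.67 tcp [0.4797 0.0048 0.0209] foot mm [-70.8 -50.2  20.9] yaw err 0.003 rpy [-1.589 -0.005  0.425] F [-8.67 -0.25 17.54] w 0.001
target [0.4784 0.0034 0.022 ] shift cm tx ty tz [-0.18 -0.11 -0.08]
```

>>> move_arm:
  commands:
    - {"grip": 0, "tx": 0, "ty": 0.03, "tz": -0.1, "turn": 0}
    - {"grip": 0, "tx": 0, "ty": 0.04, "tz": -0.3, "turn": 0}
    - {"grip": 0, "tx": 0, "ty": 0.04, "tz": -0.3, "turn": 0}

```text
time: 4.92
eef_pos: [0.4827, -0.0004, 0.0213]
ee_rot: [-1.587, -0.005, 0.426]
ft_force: [-1.7, 3.2, 4.8]
gripper_width: 0.007
```

```bash
python3 - <<'E'
from h import *
st((-40,-52,20.9))
E
```

```text
t 4.92 tcp [ 4.827e-01 -4.000e-04  2.130e-02] foot mm [-64.8 -49.6  21.3] yaw err 0.004 rpy [-1.587 -0.005  0.426] F [-1.67  3.23  4.81] w 0.007
target [ 0.4907 -0.024   0.0209] shift cm tx ty tz [-0.25  0.07 -2.48]
```

>>> move_arm:
  commands:
    - {"grip": 0, "tx": -0.08, "ty": 0.04, "tz": -0.4, "turn": 0}
    - {"grip": 0, "tx": -0.08, "ty": 0.04, "tz": -0.4, "turn": 0}
    - {"grip": 0, "tx": -0.08, "ty": 0.04, "tz": -0.4, "turn": 0}
    - {"grip": 0, "tx": 0, "ty": 0.04, "tz": -0.4, "turn": 0}
    - {"grip": 0, "tx": 0, "ty": 0.04, "tz": -0.4, "turn": 0}

```text
time: 5.33
eef_pos: [0.4904, -0.0191, 0.0212]
ee_rot: [-1.584, -0.008, 0.425]
ft_force: [-2.2, 5.3, 7.3]
gripper_width: 0.0
```

```bash
python3 - <<'E'
from h import *
st((-22,-52,20.9))
E
```

```text
t 5.33 tcp [ 0.4904 -0.0191  0.0212] foot mm [-44.6 -50.3  21.2] yaw err 0.003 rpy [-1.584 -0.008  0.425] F [-2.19  5.3   7.29] w 0.0
target [ 0.4981 -0.0404  0.0209] shift cm tx ty tz [-0.18  0.06 -2.26]
```

>>> move_arm:
  commands:
    - {"grip": 0, "tx": -0.08, "ty": 0.035, "tz": -0.4, "turn": 0}
    - {"grip": 0, "tx": -0.08, "ty": 0.035, "tz": -0.4, "turn": 0}
    - {"grip": 0, "tx": -0.08, "ty": 0.035, "tz": -0.4, "turn": 0}
    - {"grip": 0, "tx": 0, "ty": 0.035, "tz": -0.4, "turn": 0}
    - {"grip": 0, "tx": 0, "ty": 0.035, "tz": -0.4, "turn": 0}
    - {"grip": 0, "tx": 0, "ty": 0.035, "tz": -0.4, "turn": 0}

```text
time: 5.83
eef_pos: [0.4997, -0.042, 0.0213]
ee_rot: [-1.579, -0.011, 0.423]
ft_force: [-2.7, 4.9, 6.6]
gripper_width: 0.007
```

```bash
python3 - <<'E'
from h import *
st((24,-52,20.9))
E
```

```text
t 5.83 tcp [ 0.4997 -0.042   0.0213] foot mm [-19.8 -51.1  21.3] yaw err 0.001 rpy [-1.579 -0.011  0.423] F [-2.72  4.87  6.61] w 0.007
target [ 0.5169 -0.0824  0.0209] shift cm tx ty tz [-0.09  0.07 -4.38]
```

>>> move_arm:
  commands:
    - {"grip": 0, "tx": -0.03, "ty": 0.035, "tz": -0.4, "turn": 0}
    - {"grip": 0, "tx": -0.03, "ty": 0.035, "tz": -0.4, "turn": 0}
    - {"grip": 0, "tx": -0.03, "ty": 0.035, "tz": -0.4, "turn": 0}
    - {"grip": 0, "tx": 0, "ty": 0.035, "tz": -0.4, "turn": 0}
    - {"grip": 0, "tx": 0, "ty": 0.035, "tz": -0.4, "turn": 0}
    - {"grip": 0, "tx": 0, "ty": 0.035, "tz": -0.4, "turn": 0}
    - {"grip": 0, "tx": 0, "ty": 0.035, "tz": -0.4, "turn": 0}

```text
time: 6.42
eef_pos: [0.5113, -0.0673, 0.0212]
ee_rot: [-1.572, -0.012, 0.421]
ft_force: [-2.6, 4.4, 7.9]
gripper_width: 0.006
```

```bash
python3 - <<'E'
from h import *
st((24,-52,20.9))
E
```

```text
t 6.42 tcp [ 0.5113 -0.0673  0.0212] foot mm [  8.  -50.9  21.2] yaw err -0.001 rpy [-1.572 -0.012  0.421] F [-2.63  4.4   7.95] w 0.006
target [ 0.5169 -0.0824  0.0209] shift cm tx ty tz [-0.11  0.03 -1.6 ]
```

>>> move_arm:
  commands:
    - {"grip": 0, "tx": -0.03, "ty": 0.03, "tz": -0.4, "turn": 0}
    - {"grip": 0, "tx": -0.03, "ty": 0.03, "tz": -0.4, "turn": 0}
    - {"grip": 0, "tx": -0.03, "ty": 0.03, "tz": -0.4, "turn": 0}
    - {"grip": 0, "tx": -0.03, "ty": 0.03, "tz": -0.4, "turn": 0}
    - {"grip": 0, "tx": -0.03, "ty": 0.03, "tz": -0.4, "turn": 0}
    - {"grip": 0, "tx": 0, "ty": 0.03, "tz": -0.4, "turn": 0}
    - {"grip": 0, "tx": 0, "ty": 0.03, "tz": -0.4, "turn": 0}

```text
time: 7.0
eef_pos: [0.5224, -0.0932, 0.0213]
ee_rot: [-1.566, -0.014, 0.42]
ft_force: [-1.9, 4.6, 7.1]
gripper_width: 0.004
```

```bash
python3 - <<'E'
from h import *
st((66,-52,20.9))
from workcell import eyes
p,d=eyes.camera("scene");cv2.imwrite("pics/s2.png",cv2.resize(p[120:300,150:390,::-1],None,fx=3,fy=3))
E
```

```text
t 7.0 tcp [ 0.5224 -0.0932  0.0213] foot mm [ 36.1 -51.4  21.3] yaw err -0.002 rpy [-1.566 -0.014  0.42 ] F [-1.9   4.56  7.11] w 0.004
target [ 0.5341 -0.1207  0.0209] shift cm tx ty tz [-0.05  0.02 -2.99]
```

View pics/s2.png

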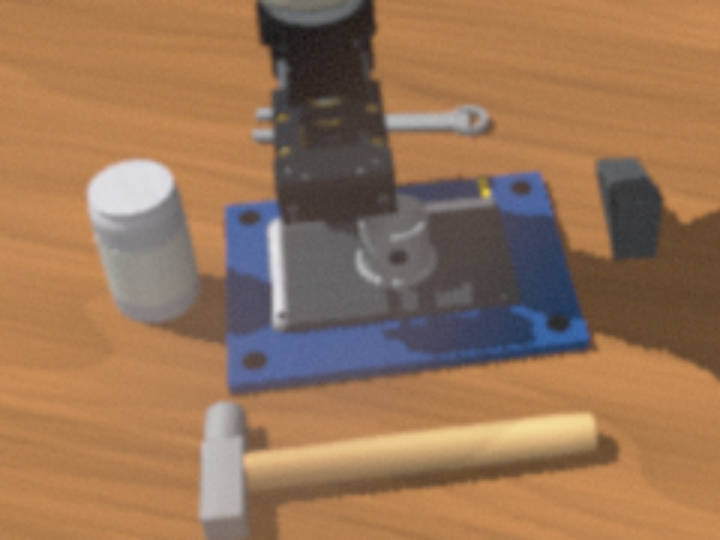

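The scene view shows the foot undisturbed. The gripper body is clear of the can, which stands at (145,240) in the crop. I'll carry on to the corner.

>>> move_arm:
  commands:
    - {"grip": 0, "tx": -0.02, "ty": 0.025, "tz": -0.4, "turn": 0}
    - {"grip": 0, "tx": -0.02, "ty": 0.025, "tz": -0.4, "turn": 0}
    - {"grip": 0, "tx": -0.02, "ty": 0.025, "tz": -0.4, "turn": 0}
    - {"grip": 0, "tx": -0.02, "ty": 0.025, "tz": -0.4, "turn": 0}
    - {"grip": 0, "tx": -0.02, "ty": 0.025, "tz": -0.4, "turn": 0}
    - {"grip": 0, "tx": -0.02, "ty": 0.025, "tz": -0.4, "turn": 0}
    - {"grip": 0, "tx": -0.02, "ty": 0.025, "tz": -0.4, "turn": 0}

```text
time: 7.63
eef_pos: [0.5332, -0.1192, 0.0213]
ee_rot: [-1.559, -0.015, 0.419]
ft_force: [-3.1, 3.8, 7.7]
gripper_width: 0.007
```

```bash
python3 - <<'E'
from h import *
st((80,-52,20.9))
E
```

```text
t 7.63 tcp [ 0.5332 -0.1192  0.0213] foot mm [ 64.2 -52.2  21.3] yaw err -0.003 rpy [-1.559 -0.015  0.419] F [-3.06  3.82  7.72] w 0.007
target [ 0.5398 -0.1335  0.0209] shift cm tx ty tz [ 0.03  0.02 -1.58]
```

>>> move_arm:
  commands:
    - {"grip": 0, "tx": 0, "ty": 0.025, "tz": -0.4, "turn": 0}
    - {"grip": 0, "tx": 0, "ty": 0.025, "tz": -0.4, "turn": 0}
    - {"grip": 0, "tx": 0, "ty": 0.025, "tz": -0.4, "turn": 0}
    - {"grip": 0, "tx": 0, "ty": 0.025, "tz": -0.4, "turn": 0}
    - {"grip": 0, "tx": 0.1, "ty": 0.03, "tz": -0.1, "turn": 0}
    - {"grip": 0, "tx": 0.4, "ty": 0.035, "tz": 0, "turn": 0}
    - {"grip": 0, "tx": 0.4, "ty": 0.035, "tz": 0, "turn": 0}

```text
time: 8.22
eef_pos: [0.546, -0.1334, 0.0212]
ee_rot: [-1.553, -0.009, 0.418]
ft_force: [-4.9, -1.0, 7.8]
gripper_width: 0.005
```

```bash
python3 - <<'E'
from h import *
st((81,-16,20.9))
E
```

```text
t 8.22 tcp [ 0.546  -0.1334  0.0212] foot mm [ 82.5 -46.3  21.2] yaw err -0.004 rpy [-1.553 -0.009  0.418] F [-4.87 -1.02  7.84] w 0.005
target [ 0.5731 -0.1197  0.0209] shift cm tx ty tz [3.03 0.06 0.16]
```

>>> move_arm:
  commands:
    - {"grip": 0, "tx": 0.4, "ty": 0.03, "tz": 0.03, "turn": 0}
    - {"grip": 0, "tx": 0.4, "ty": 0.03, "tz": 0.03, "turn": 0}
    - {"grip": 0, "tx": 0.4, "ty": 0.03, "tz": 0.03, "turn": 0}
    - {"grip": 0, "tx": 0.4, "ty": 0.03, "tz": 0, "turn": 0}
    - {"grip": 0, "tx": 0.4, "ty": 0.03, "tz": 0, "turn": 0}
    - {"grip": 0, "tx": 0.4, "ty": 0.03, "tz": 0, "turn": 0}
    - {"grip": 0, "tx": 0.4, "ty": 0.03, "tz": 0, "turn": 0}

```text
time: 8.8
eef_pos: [0.5662, -0.1291, 0.021]
ee_rot: [-1.555, 0.007, 0.419]
ft_force: [-6.3, -1.0, 9.8]
gripper_width: 0.006
```

```bash
python3 - <<'E'
from h import *
st((81,-16,20.9))
E
```

```text
t 8.8 tcp [ 0.5662 -0.1291  0.021 ] foot mm [ 86.8 -26.1  21. ] yaw err -0.003 rpy [-1.555  0.007  0.419] F [-6.3  -1.02  9.83] w 0.006
target [ 0.5731 -0.1197  0.0209] shift cm tx ty tz [1.01 0.02 0.58]
```

>>> move_arm:
  commands:
    - {"grip": 0, "tx": 0.3, "ty": 0.025, "tz": 0.2, "turn": 0}
    - {"grip": 0, "tx": 0.35, "ty": 0.025, "tz": 0.2, "turn": 0}
    - {"grip": 0, "tx": 0.4, "ty": 0.025, "tz": 0.2, "turn": 0}
    - {"grip": 0, "tx": 0.4, "ty": 0.025, "tz": 0.2, "turn": 0}
    - {"grip": 0, "tx": 0.4, "ty": 0.025, "tz": 0.15, "turn": 0}

```text
time: 9.22
eef_pos: [0.5796, -0.1187, 0.0212]
ee_rot: [-1.561, 0.012, 0.418]
ft_force: [-4.4, -2.1, 6.2]
gripper_width: 0.005
```

```bash
python3 - <<'E'
from h import *
st((81,0,20.9))
E
```

```text
t 9.22 tcp [ 0.5796 -0.1187  0.0212] foot mm [82.8 -9.6 21.2] yaw err -0.003 rpy [-1.561  0.012  0.418] F [-4.4  -2.14  6.23] w 0.005
target [ 0.5877 -0.1131  0.0209] shift cm tx ty tz [0.96 0.02 0.18]
```

>>> move_arm:
  commands:
    - {"grip": 0, "tx": 0.4, "ty": 0.025, "tz": 0.1, "turn": 0}
    - {"grip": 0, "tx": 0.4, "ty": 0.025, "tz": 0.1, "turn": 0}
    - {"grip": 0, "tx": 0.4, "ty": 0.025, "tz": 0.1, "turn": 0}
    - {"grip": 0, "tx": 0.4, "ty": 0.025, "tz": 0.1, "turn": 0}
    - {"grip": 0, "tx": 0.4, "ty": 0.025, "tz": 0.1, "turn": 0}
    - {"grip": 0, "tx": 0.4, "ty": 0.025, "tz": 0.1, "turn": 0}

```text
time: 9.72
eef_pos: [0.5985, -0.1079, 0.0212]
ee_rot: [-1.565, 0.019, 0.419]
ft_force: [-4.6, -3.4, 7.1]
gripper_width: 0.003
```

```bash
python3 - <<'E'
from h import *
st((81,38,20.9))
E
```

```text
t 9.72 tcp [ 0.5985 -0.1079  0.0212] foot mm [80.7 12.  21.2] yaw err -0.003 rpy [-1.565  0.019  0.419] F [-4.57 -3.38  7.12] w 0.003
target [ 0.6223 -0.0975  0.0209] shift cm tx ty tz [ 2.6  -0.02 -0.02]
```

>>> move_arm:
  commands:
    - {"grip": 0, "tx": 0.4, "ty": 0.02, "tz": 0.05, "turn": 0}
    - {"grip": 0, "tx": 0.4, "ty": 0.02, "tz": 0.05, "turn": 0}
    - {"grip": 0, "tx": 0.4, "ty": 0.02, "tz": 0.05, "turn": 0}
    - {"grip": 0, "tx": 0.4, "ty": 0.02, "tz": 0.05, "turn": 0}
    - {"grip": 0, "tx": 0.4, "ty": 0.02, "tz": 0.05, "turn": 0}
    - {"grip": 0, "tx": 0.4, "ty": 0.02, "tz": 0.05, "turn": 0}

```text
time: 10.22
eef_pos: [0.6174, -0.0994, 0.0212]
ee_rot: [-1.567, 0.029, 0.419]
ft_force: [-5.7, -2.0, 7.7]
gripper_width: 0.006
```

```bash
python3 - <<'E'
from h import *
st((81,39,20.9))
E
```

```text
t 10.22 tcp [ 0.6174 -0.0994  0.0212] foot mm [80.7 32.8 21.2] yaw err -0.003 rpy [-1.567  0.029  0.419] F [-5.66 -2.    7.7 ] w 0.006
target [ 0.6232 -0.0971  0.0209] shift cm tx ty tz [ 0.62  0.01 -0.03]
```

>>> move_arm:
  commands:
    - {"grip": 0, "tx": 0.4, "ty": 0.02, "tz": 0, "turn": 0}
    - {"grip": 0, "tx": 0.25, "ty": 0.02, "tz": 0, "turn": 0}
    - {"grip": 0, "tx": 0, "ty": 0.03, "tz": 0, "turn": 0}

```text
time: 10.47
eef_pos: [0.6228, -0.0976, 0.0211]
ee_rot: [-1.567, 0.032, 0.419]
ft_force: [-3.0, 1.2, 6.6]
gripper_width: 0.005
```

```bash
python3 - <<'E'
from h import *
st((81,39,20.9))
from workcell import eyes
p,d=eyes.camera("scene");cv2.imwrite("pics/s3.png",cv2.resize(p[120:300,150:390,::-1],None,fx=3,fy=3))
p,d=eyes.camera("wrist");cv2.imwrite("pics/w3.png",p[:,:,::-1])
st()
E
```

```text
t 10.47 tcp [ 0.6228 -0.0976  0.0211] foot mm [81.3 38.4 21.1] yaw err -0.002 rpy [-1.567  0.032  0.419] F [-2.99  1.16  6.55] w 0.005
target [ 0.6232 -0.0971  0.0209] shift cm tx ty tz [0.06 0.02 0.03]
t 10.57 tcp [ 0.6229 -0.0976  0.0212] foot mm [81.3 38.5 21.2] yaw err -0.003 rpy [-1.567  0.032  0.419] F [-3.08 -0.03  6.75] w 0.007
```

View pics/s3.png

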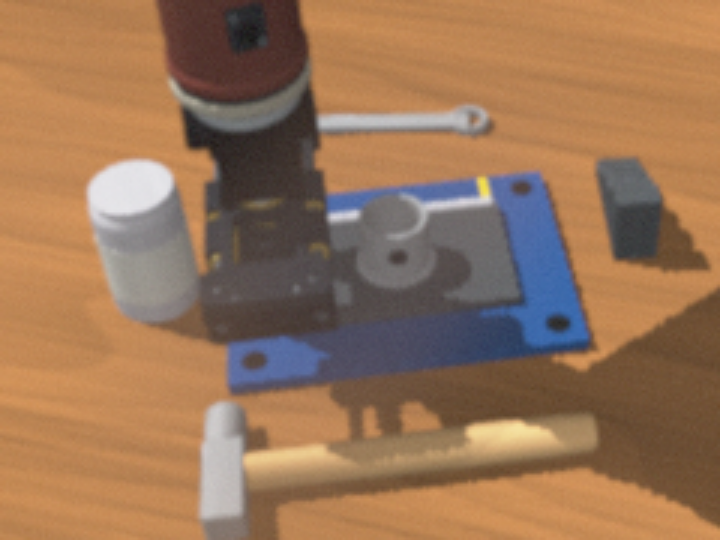

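View pics/w3.png

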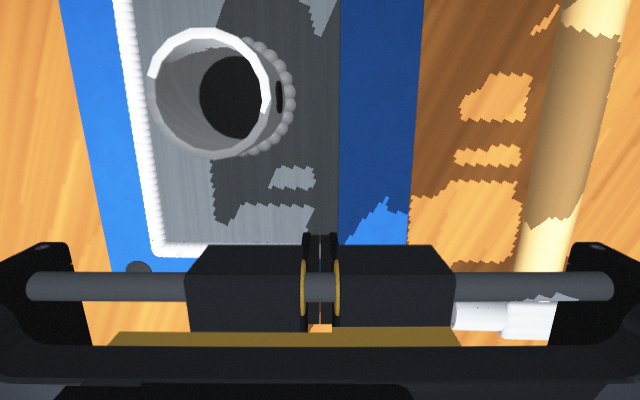

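The force holds steady at about 6.7 N. The foot's corners are at the same pixels as before, near (230,385) and (590,345), and the can, hammer and block have not moved. The fingertip is at the crater end, so I'm handing in.

```bash
python3 - <<'E'
from h import *
from workcell import bot
print(bot.finish_job()); st()
E
```

```text
the job is handed in; nothing more can be done
None
the job is handed in; nothing more can be done
```

I closed the gripper, came straight down on the bead beside the yellow stroke, and ran the fingertips along the bead and round the corner to the crater end. I handed the job in with the fingertips still resting there. No verdict was reported.

- **Path:** I touched down at about (-71, -50) mm in the foot frame and finished at about (81, 38) mm, within the last 12 mm of the bead. The height stayed at 21 mm at every reading, so I saw no lift-off.
- **Force:** The push was about 17.5 N for a moment at touchdown, then about 5 to 10 N along the way. It held at about 6.7 N on the crater end. I only read the force at the end of each move, not continuously.
- **Surroundings:** In the last scene picture the foot, can, hammer and step block are where they were. The visible end of the spanner is also in place; the arm hid its other end. The clock read about 10.6 s.
- **Small errors:** Just after the corner the fingertips drifted about 5 mm to the outer edge of the bead while in contact, and I steered them back. The tool ended about 0.03 rad off vertical, which I could not correct. The foot position I measured agreed with the wrist camera to about 2 mm.

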